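Latch a test carriage onto its contact head with an over-centre clamp

ROBOT

A 6-joint arm with a two-finger parallel gripper is mounted at the origin on a cart in front of the work surface, level with it; the furniture and walls round the work are solid. World frame = base frame: x ahead of the robot, y to its left, z up, the work surface at z = 0. Lengths are in m, angles in rad, forces in N, time in s.
With the tool pointing down it reaches from about 0.425 to 0.95 m from the base axis. Payload 3.5 kg.
Tool frame: the origin (TCP) lies on the centre line of the jaws, within the pads' length; the fingertips stand 17 mm ahead of it and the grasp point (between the pads) lies 2 mm behind it; z points along the fingers, y is the line along which they close (so a half turn about z gives the same grasp; the last joint's range is limited). The gripper opens to 85 mm and grips with 20 to 120 N. Pads are 22 mm wide; open, the fingers measure 114 mm over their backs; the gripper's body (76 mm by 85 mm) begins 54 mm behind the grasp point. The pads swing forward as they close: fully open they stand 13 mm farther back than shut.
Start: joints at [1.181, 0.286, 1.577, -0, 1.279, -0.15], TCP at [0.16, 0.656, 0.248] pointing down, gripper open.
Joint ranges: [-2.77, 2.77], [-0.9, 2.22], [0.21, 2.48], [-1.53, 4.67], [0.24, 2.81], [-2.84, 2.84]. Speed limits (rad/s): [2.79, 2.79, 3.14, 3.14, 3.14, 3.14].

INTERFACE

Orientations are given as a unit quaternion [x, y, z, w].
In Python, from plant import ctrl gives the robot as it stands. The module is installed in compiled form; this text tells all that it offers.
- The arm moves only by the tool drive_tool, never from a script. Its argument "moves" is a list of rows, each a list of 3 entries, a list of its own where there are three numbers: the turn, a rotation vector about the tool's x, y, z in rad, then the shift along the tool's x, y, z in m, then the finger opening in m, from 0 to 0.0854. A call has 1 to 5 rows; each row shifts and turns the commanded pose from where the row before left it, along the tool's axes as they then stand; what a row does not reach is not made up. A row lasts 1/8 s, in which the tool goes at most 62.5 mm and 10.7 degrees, less where a joint would pass 70% of its speed; a pose out of reach is approached as far as the arm can. A call with a gripper value outside its range is refused whole. The fingers move at their own pace and stop on an object; "grip_force" is the grip in N (left out, the last holds). Time passes only in rows, so rows that do not move let the fingers close. It gives the time, the measured TCP pose, the force, the opening and the grip force at its end, in the units of the state.
- ctrl.get_state(): the state, without advancing time (a new reading comes with each control period).
- ctrl.read_camera(name): name is "side" or "top"; returns a dict with "image" (480x640x3 uint8, red, green, blue), "fx", "fy", "cx", "cy" (pixels), "R" (3x3) and "t" (3): a world point X has camera coordinates R X + t. Camera axes: x right, y down, z forward; pixel columns grow to the right and rows downward; lengths in m; the calibration is good to about 2 mm. A picture is of the moment at which its call begins. There is no depth.
- ctrl.sign_off(): hands the job in; it is judged then, once.
The state is a dict: "time": time; "qpos": joint angles; "dq": joint speeds; "joint_efforts": joint torques, N m; "eef_pos": TCP position; "tcp_rot": TCP orientation; "contact_force": force on the tool from outside, world axes, zero at the start; "wrist_torque": the same for the moment, N m; "opening": opening from 0.0 (shut) to 1.0 (fully open); "finger_force": force on a finger pad.
Only numpy, scipy, OpenCV 4.12 (cv2) and the standard library are available. Lean on these libraries where they do the work, as an engineer would, in place of code of your own. Each camera call takes 0.05 s, during which the arm holds its last target. There are 200 camera calls.

TASK

Put the camera-back assembly on the test fixture in contact with the tester: slide its carriage gently up until it just meets the sprung contact plate, swing the clamp's wire loop over the keeper, feel it down lightly onto the ledge (the keeper's height was set by hand and is not known exactly) and draw it back under the keeper's lip. Then throw the lever over centre so that the clamp snaps fully shut and holds the carriage home, let go, and leave the other things on the bench as they are.

Things in the scene. Friction and masses are not known exactly. Their poses are not given: they have to be found in the camera images.
- carriage_travel (a joint): sliding carriage that carries the camera back; m from home. 0 = fully home; about 0.005 = its front wall just meets the contact plate; starts 0.022 to 0.044 out. Rail friction about 2.5 N, so it stays where it is left.
- lever_angle (a joint): clamp lever, rad. 0 = shut (handle level, pointing away from the carriage), 1.57 = handle upright, 1.95 = open stop (leaning over the carriage). Starts 1.6 to 1.85, stays where it is left (friction about 0.09 N m). With the loop hooked, pushing the handle shut takes up to about 10 N; below about 0.35 it is past centre and snaps shut by itself.
- carriage: aluminium carriage, 190 x 84 mm, with a 30 mm front wall, the keeper on a pillar, the camera back (45 mm high) in its nest and a push wall at the outer end. Origin: centre of its deck's underside. x points away from the clamp along the slide, y across, z up. Home is towards -x.
- push_face (a point): centre of the outer (+x) face of the carriage's push wall (12 thick, 70 wide, 46 mm high, its top 77 mm above the bench); push it here towards -x. Axes as the carriage.
- contact_plate: black sprung plate with brass pins, 60 x 18 mm, on two guide rods in front of the black contact head. Origin: centre of its rear face. The carriage drives it back over its last 5 mm: 7 N at first touch, 32 N at home; unlatched, it pushes the carriage out again.
- keeper_lowest (a point): where the keeper's groove (centre of the seated 6 mm bar) lies at the keeper's lowest setting; axes as the carriage. The steel keeper is clamped by slotted holes: the true groove lies straight above this point, anywhere from 0 to 18 mm higher, and is not measured. Its x and y are exact.
- loop: steel wire U-loop: two legs of 6 mm rod, 40 mm over their outsides, joined by a 6 mm cross bar 125 mm from the loop's pivot; sprung lengthwise. Origin at the pivot, x along the legs to the bar. Stiff pivot: stays at the angle where it is left, at first raised a little. Can be gripped across both legs, say 26 mm behind the bar; the keeper is 22 mm wide and passes between the legs.
- loop_bar (a point): centre of the loop's cross bar. To hook: carry it over the lip (lip top 9 mm above the groove's centre), lower it at least 5 mm beyond (+x of) the groove until it meets the ledge (4 mm below the groove's centre, reaching 21 mm out), slide it back (-x) under the lip till it stops on the post. If left outside the lip, throwing the lever lifts it off.
- loop_pivot (a point): pivot of the loop on the lever, 26 mm from the lever's pivot; with the lever upright it is above the lever's pivot, shut it is behind (-x of) it. Pulling the loop towards +x opens the lever to its stop, drawing it towards -x takes the lever along (about 4 N).
- lever_pivot (a point): fixed pivot of the lever on top of the contact head, 90 mm above the bench. Axes of the fixture: x along the pull, from the clamp to the carriage; y across; z up. The lever turns about y.
- lever_grip (a point): centre of the lever's black round grip, 16 mm thick, 60 mm long, 72 mm from lever_pivot. Push it on its carriage side (+x, later from above) along an arc about lever_pivot.
- spare_camera: bystander: white camera back with a board, about 66 x 57 x 32 mm, on the bench. Origin: underside.
- cup: bystander: light white ribbed cup, 71 mm wide, 62 mm high, on the bench beyond the clamp. Origin: underside.
- tweezers: bystander: steel tweezers lying in front of the fixture, 124 x 11 x 9 mm. Origin: underside.
- bottle: bystander: white dispensing bottle with a red needle cap, 44 mm wide, 140 mm high, behind the fixture's outer end. Origin: underside.

How it is judged:
On the way, in this order (a step that is already met when the one before it is completed fails the run):
1. the carriage has been slid up to the contact plate (at most 9 mm from home) (value of joint carriage_travel below 0.009 m), for 0.2 s.
2. with the lever still open, the loop's bar is in the keeper's groove, back under the lip (value of joint lever_angle above 1 rad and x of loop_bar in the frame of keeper_lowest between -0.0025 and 0.0025 m and z of loop_bar in the frame of keeper_lowest between -0.0025 and 0.0205 m), for 0.2 s.
At the end, for the whole second after the job is handed in: The lever is shut (within 0.06 rad), the carriage is held home (within 1.5 mm), and the loop's bar is hooked in the keeper's groove (within 2.5 mm along the pull, and within the keeper's range of height) (value of joint lever_angle below 0.06 rad and value of joint carriage_travel below 0.0015 m and x of loop_bar in the frame of keeper_lowest between -0.0025 and 0.0025 m and z of loop_bar in the frame of keeper_lowest between -0.0025 and 0.0205 m); the robot touches nothing.
It fails at once if a bystander was knocked more than 20 mm (distance of any of cup, tweezers, bottle, spare_camera from where it was at the start of the episode above 0.02 m).
It fails at once if the contact plate was pressed with more than 25 N by the carriage while the clamp was still open (value of joint lever_angle above 1.3 rad and contact force between contact_plate and carriage above 25 N).
It fails at once if the loop was pressed or pulled on the keeper with more than 25 N while being hooked (lever still open beyond 1.3 rad) (value of joint lever_angle above 1.3 rad and contact force between loop and carriage above 25 N).
It also fails if it takes over 72 s, if anything falls off the work surface, if the arm or the gripper's body presses on something with over 40 N, if the wrist force passes 120 N, or if a joint passes its speed limit or range.

## Working session

There is one attempt and no reset: what is moved stays moved. The work goes in short steps, Python scripts to look and compute and a tool call to move; the robot and the scene stay as the last step left them, time stands still between calls to the robot, and variables do not carry over. Pictures are saved under pics/ and viewed, at most 10 in all, crops included, and the job is handed in when it is done.

Besides the shell and the picture viewer there is one more tool, called as a command line: name --argument value ..., lists and objects as JSON in quotes. drive_tool: Moves the arm, as the interface text tells. Its arguments: {"type":"object","properties":{"moves":{"type":"array","items":{"type":"array"}},"grip_force":{"type":"number"}},"required":["moves"]}

```bash
mkdir -p pics; cat > h.py <<'E'
import numpy as np, cv2
from plant import ctrl
from scipy.spatial.transform import Rotation as Ro
def cam(n):
    c=ctrl.read_camera(n); return c
def ray(c,u,v):
    R=np.array(c["R"]);t=np.array(c["t"]);d=R.T@np.array([(u-c["cx"])/c["fx"],(v-c["cy"])/c["fy"],1]);return -R.T@t,d
def onz(c,u,v,z):
    o,d=ray(c,u,v);return o+d*(z-o[2])/d[2]
def proj(c,X):
    p=np.array(c["R"])@np.array(X)+np.array(c["t"]);return [c["fx"]*p[0]/p[2]+c["cx"],c["fy"]*p[1]/p[2]+c["cy"]]
def tri(c1,p1,c2,p2):
    o1,d1=ray(c1,*p1);o2,d2=ray(c2,*p2);s=np.linalg.lstsq(np.c_[d1,-d2],o2-o1,rcond=None)[0]
    a=o1+s[0]*d1;b=o2+s[1]*d2;return (a+b)/2,np.linalg.norm(a-b)
def save(c,f,crop=None,k=1):
    im=c["image"][:,:,::-1]
    if crop: x0,y0,x1,y1=crop; im=im[y0:y1,x0:x1]
    cv2.imwrite(f,cv2.resize(np.ascontiguousarray(im),None,fx=k,fy=k,interpolation=cv2.INTER_CUBIC))
E
python3 - <<'E'
from h import *
for n in("side","top"):
    c=cam(n); save(c,f"pics/{n}0.png"); R=np.array(c["R"]);print(n,c["fx"],-R.T@np.array(c["t"]),R)
s=ctrl.get_state();print({k:np.round(v,3) for k,v in s.items()})
E
```

```text
side 446.39983599272523 [ 0.11058264 -0.68051364  0.42970514] [[ 0.83359139 -0.55167723 -0.02788588]
 [-0.23225373 -0.30424019 -0.92384853]
 [ 0.5011822   0.77658878 -0.3817411 ]]
top 543.1373141647584 [ 0.43178608 -0.02912994  1.12854132] [[-0.00298547 -0.99988126 -0.01511793]
 [-0.9936018   0.00467288 -0.11284335]
 [ 0.1129006   0.01468431 -0.99349777]]
{'time': np.float64(0.1), 'qpos': array([ 1.181,  0.287,  1.578,  0.   ,  1.279, -0.15 ]), 'dq': array([-0.001, -0.003, -0.003,  0.001,  0.   ,  0.001]), 'joint_efforts': array([ 2.000e-03, -4.073e+01, -2.937e+01, -0.000e+00,  3.000e-03,
       -0.000e+00]), 'eef_pos': array([0.16 , 0.655, 0.247]), 'tcp_rot': array([ 0.12 ,  0.993, -0.001, -0.   ]), 'contact_force': array([-0.152, -0.647, -0.003]), 'wrist_torque': array([-0.019,  0.008, -0.013]), 'finger_force': np.float64(0.0), 'opening': np.float64(0.998)}
```

View pics/side0.png

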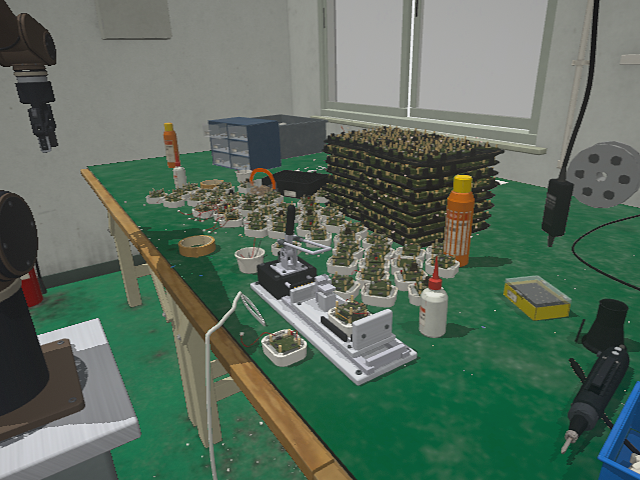

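View pics/top0.png

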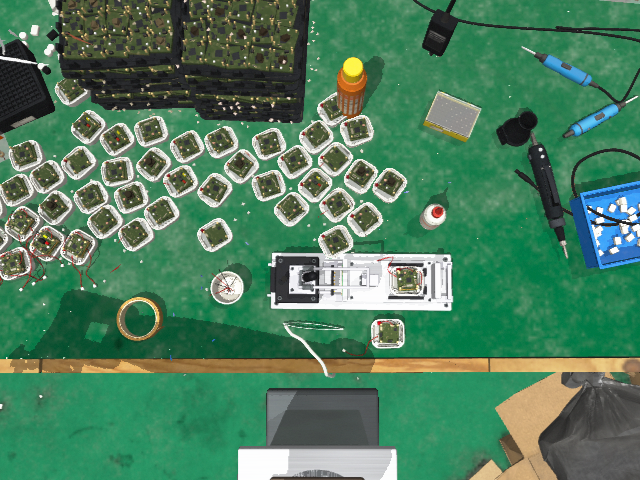

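The side view shows the clamp head near (285,270), the carriage with its push wall near (372,330) and the bottle at (433,310). In the top view the fixture spans (270–452, 250–310), with the clamp on the left, so fixture +x is about world -y. Next I'll take zoomed crops.

```bash
python3 - <<'E'
from h import *
c=cam("top"); save(c,"pics/top1.png",(262,240,462,320),4)
c=cam("side"); save(c,"pics/side1.png",(235,195,425,390),3)
E
```

```text
(no output)
```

View pics/top1.png

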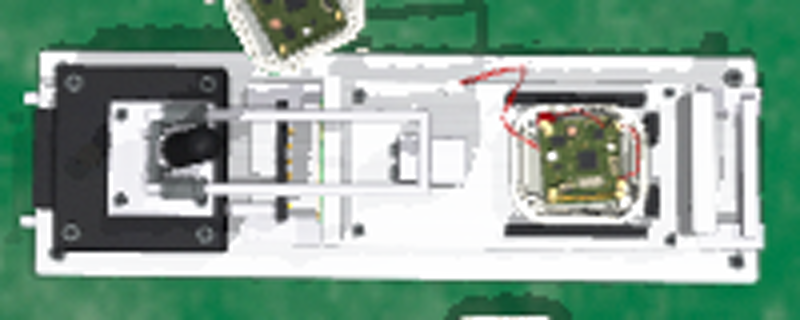

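View pics/side1.png

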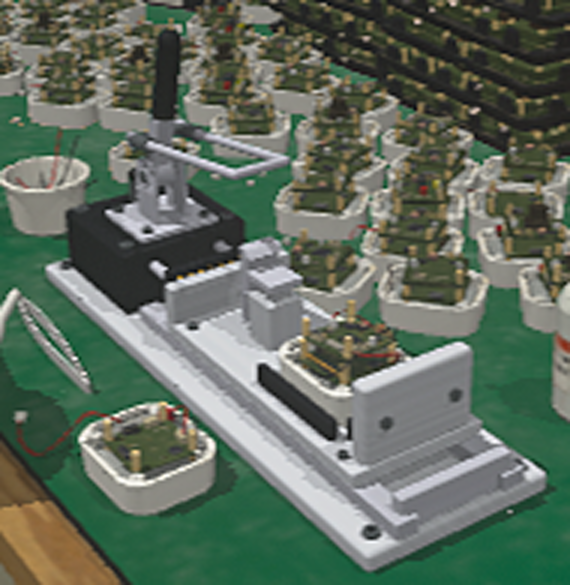

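The crops show:
- Top crop: loop bar at x≈427, legs at y≈117 and 190. The lip edge is at x≈430, the ledge end at x≈465, and the push wall's outer top edge at x≈716.
- Side crop: loop bar from (242,172) to (285,158), keeper at (265,265), and push face corners (358,382) and (470,345).

```bash
python3 - <<'E'
from h import *
T=cam("top");S=cam("side")
t=lambda u,v:(262+(u+.5)/4-.5,240+(v+.5)/4-.5)
s=lambda u,v:(235+(u+.5)/3-.5,195+(v+.5)/3-.5)
P=lambda n,x:print(n,np.round(x,4))
for a in[(40,52),(755,57),(38,275),(757,283)]: P("plate z.01",onz(T,*t(*a),.010))
for a in[(716,93),(716,233),(692,93),(692,233)]: P("wall top",onz(T,*t(*a),.077))
X=[("bar far",(427,114),(285,160)),("bar near",(427,193),(240,174)),("bar mid",(427,153),(263,167)),
("leg root far",(205,115),(180,130)),("leg root near",(200,190),(136,142)),("grip top",(190,142),(168,36)),
("ledge end far",(465,138),(301,278)),("ledge end near",(465,185),(270,291)),("lip far",(430,138),(278,243)),("lip near",(430,185),(247,254)),
("pushface topfar",(716,93),(470,345)),("topnear",(716,233),(356,382))]
for n,a,b in X:
    p,e=tri(T,t(*a),S,s(*b)); print(n,np.round(p,4),round(e,4))
p,e=tri(T,(60,95),S,(323,138));P("stack?",p)
P("stack front right",tri(T,(305,120),S,(405,235)))if 0 else None
for z in(.1,.2,.3):P("stackfront z%.1f"%z,onz(T,250,118,z))
P("spare",onz(T,388,333,.03));P("bottle",onz(T,433,217,.1));P("cup",onz(T,227,288,.06));P("orange",onz(T,352,70,.2))
E
```

```text
plate z.01 [0.5446 0.0931 0.01  ]
plate z.01 [ 0.5403 -0.276   0.01  ]
plate z.01 [0.4298 0.0933 0.01  ]
plate z.01 [ 0.4246 -0.2737  0.01  ]
wall top [ 0.5164 -0.2419  0.077 ]
wall top [ 0.449  -0.2401  0.077 ]
wall top [ 0.5165 -0.2304  0.077 ]
wall top [ 0.449  -0.2286  0.077 ]
bar far [ 0.5024 -0.0979  0.1349] 0.0007
bar near [ 0.4685 -0.0988  0.1351] 0.0044
bar mid [ 0.4856 -0.0984  0.1349] 0.0018
leg root far [0.499  0.0064 0.1219] 0.0104
leg root near [0.4659 0.0078 0.1212] 0.0065
grip top [0.4881 0.008  0.185 ] 0.0018
ledge end far [ 0.4955 -0.1209  0.0712] 0.0002
ledge end near [ 0.4733 -0.121   0.0699] 0.0015
lip far [ 0.4938 -0.1023  0.0867] 0.0017
lip near [ 0.4719 -0.1024  0.0862] 0.0006
pushface topfar [ 0.5161 -0.2416  0.0778] 0.0006
topnear [ 0.4476 -0.2386  0.08  ] 0.0032
stack? [0.8194 0.4323 0.2217]
stackfront z0.1 [0.8012 0.1278 0.1   ]
stackfront z0.2 [0.7653 0.1125 0.2   ]
stackfront z0.3 [0.7294 0.0973 0.3   ]
spare [ 0.3803 -0.1429  0.03  ]
bottle [ 0.6025 -0.2252  0.1   ]
cup [0.47   0.1751 0.06  ]
orange [ 0.8523 -0.0688  0.2   ]
```

drive_tool --moves '[[[0,0,0],[0,-0.06,0],0.0],[[0,0,0.096],[-0.059,-0.003,0],0.0],[[0,0,0.096],[-0.059,-0.003,0],0.0],[[0,0,0.096],[-0.059,-0.003,0],0.0],[[0,0,0.096],[-0.059,-0.003,0],0.0]]' --grip_force 40

```text
time: 0.92
eef_pos: [0.3607, 0.4975, 0.2484]
tcp_rot: [0.308, 0.951, 0.0, 0.0]
contact_force: [1.2, 0.7, -0.7]
opening: 0.001
finger_force: 0.0
```

drive_tool --moves '[[[0,0,0.096],[-0.059,-0.003,0],0.0],[[0,0,0.096],[-0.059,-0.003,0],0.0],[[0,0,0.096],[-0.059,-0.003,0],0.0],[[0,0,0.096],[-0.059,-0.003,0],0.0],[[0,0,0.096],[-0.059,-0.003,0],0.0]]'

```text
time: 1.55
eef_pos: [0.5497, 0.2737, 0.2484]
tcp_rot: [0.526, 0.851, 0.0, 0.0]
contact_force: [0.7, 0.6, -0.0]
opening: 0.001
finger_force: 0.0
```

drive_tool --moves '[[[0,0,0.096],[-0.059,-0.003,0],0.0],[[0,0,0.096],[-0.059,-0.003,0],0.0],[[0,0,0.096],[-0.059,-0.003,0],0.0],[[0,0,0.096],[-0.059,-0.003,0],0.0],[[0,0,0.096],[-0.059,-0.003,0],0.0]]'

```text
time: 2.17
eef_pos: [0.6139, -0.0119, 0.2484]
tcp_rot: [0.713, 0.701, 0.0, 0.0]
contact_force: [0.9, 0.1, 1.1]
opening: -0.001
finger_force: 0.0
```

drive_tool --moves '[[[0,0,0],[-0.06,-0.02,0],0.0],[[0,0,0],[-0.06,-0.02,0],0.0],[[0,0,0],[-0.06,-0.02,0],0.0],[[0,0,0],[-0.06,-0.02,0],0.0],[[0,0,0],[0,0,0],0.0]]'

```text
time: 2.8
eef_pos: [0.5301, -0.2498, 0.2484]
tcp_rot: [0.714, 0.7, -0.0, 0.0]
contact_force: [-0.1, -0.4, 0.3]
opening: -0.003
finger_force: 0.0
```

```bash
cat > st.py <<'E'
from h import *
s=ctrl.get_state();r=Ro.from_quat(s["tcp_rot"]).as_matrix();print(np.round(s["eef_pos"],4),"x yaw",np.degrees(np.arctan2(r[1,0],r[0,0])).round(2),"z",r[:,2].round(3),"q6",np.round(s["qpos"],2),np.round(s["contact_force"],2))
E
python3 st.py
```

```text
[ 0.5301 -0.2498  0.2484] x yaw 88.9 z [-0.    -0.001 -1.   ] q6 [-0.61  0.09  1.8  -0.    1.25 -0.59] [-0.15 -0.36  0.3 ]
```

drive_tool --moves '[[[0,0,0],[-0.04,-0.047,0],0.0],[[0,0,0],[0,0,0.06],0.0],[[0,0,0],[0,0,0.06],0.0],[[0,0,0],[0,0,0.056],0.0],[[0,0,0],[0.02,0,0],0.0]]'

```text
time: 3.42
eef_pos: [0.4813, -0.262, 0.0668]
tcp_rot: [0.712, 0.702, -0.001, -0.006]
contact_force: [-0.3, -0.1, 0.2]
opening: -0.0
finger_force: 0.0
```

drive_tool --moves '[[[0,0,0],[0.01,0,0],0.0],[[0,0,0],[0.005,0,0],0.0],[[0,0,0],[0.005,0,0],0.0],[[0,0,0],[0.005,0,0],0.0],[[0,0,0],[0.003,0,0],0.0]]'

```text
time: 4.05
eef_pos: [0.4857, -0.2381, 0.0738]
tcp_rot: [0.712, 0.702, 0.0, 0.002]
contact_force: [0.8, -3.0, 2.4]
opening: 0.003
finger_force: 1.4
```

drive_tool --moves '[[[0,0,0],[0.002,0,0],0.0],[[0,0,0],[0.002,0,0],0.0],[[0,0,0],[0.002,0,0],0.0],[[0,0,0],[0.002,0,0],0.0],[[0,0,0],[0,0,0],0.0]]'

```text
time: 4.68
eef_pos: [0.4853, -0.2341, 0.0732]
tcp_rot: [0.711, 0.703, -0.003, 0.005]
contact_force: [-0.8, -16.2, -1.8]
opening: -0.0
finger_force: 7.9
```

```bash
python3 - <<'E'
from h import *
c=cam("top"); save(c,"pics/top2.png",(262,240,462,320),4)
E
python3 st.py
```

```text
[ 0.4853 -0.2342  0.0732] x yaw 89.36 z [ 0.003 -0.01  -1.   ] q6 [-0.63  0.2   2.03 -0.01  0.9  -0.62] [ -0.05 -16.02  -1.31]
```

View pics/top2.png

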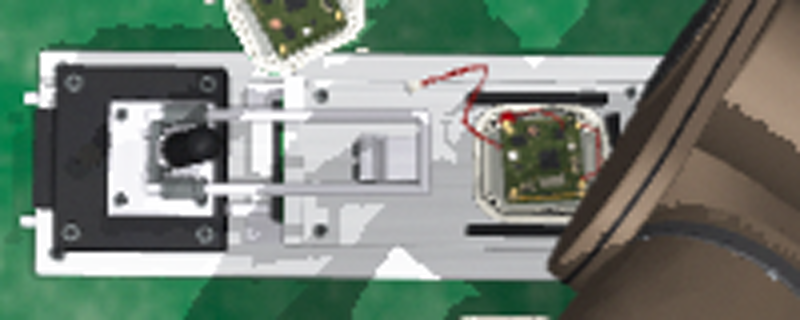

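The front wall (crop x≈285) now meets the contact plate at 16 N. The keeper lip edge is at about x≈385. I'll back off and measure again.

drive_tool --moves '[[[0,0,0],[-0.004,0,0],0.0],[[0,0,0],[-0.02,0,0],0.0],[[0,0,0],[-0.01,0,-0.06],0.06],[[0,0,0],[-0.01,0,-0.06],0.06],[[0,0,0],[0,0,-0.05],0.06]]'

```text
time: 5.35
eef_pos: [0.4837, -0.2739, 0.2436]
tcp_rot: [0.712, 0.702, 0.0, -0.001]
contact_force: [0.2, -0.7, 0.1]
opening: 0.641
finger_force: 0.0
```

```bash
python3 - <<'E'
from h import *
a=cam("top"); b=cam("side")
def crop(c,x0,y0,x1,y1,k): return cv2.resize(np.ascontiguousarray(c["image"][y0:y1,x0:x1,::-1]),None,fx=k,fy=k,interpolation=cv2.INTER_CUBIC)
A=crop(a,325,255,385,305,6);B=crop(b,275,230,350,310,5)
print(A.shape,B.shape)
im=np.zeros((400,760,3),np.uint8);im[:300,:360]=A;im[:400,370:745]=B;cv2.imwrite("pics/m2.png",im)
E
python3 st.py
```

```text
(300, 360, 3) (400, 375, 3)
[ 0.4863 -0.2755  0.2491] x yaw 89.23 z [ 0.008 -0.006 -1.   ] q6 [-0.7   0.03  1.87  0.    1.24 -0.68] [-0.6  -0.73 -0.07]
```

View pics/m2.png

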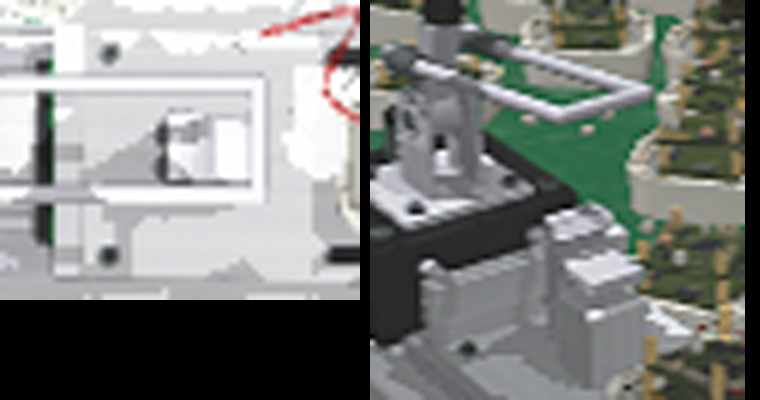

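The top half shows the lip edge at x≈215 and the ledge end hidden under the bar at about 264. The side half shows the ledge end corners at (590,290) and (642,270), and the lip edge corners at (570,243) and (625,228).

```bash
python3 - <<'E'
from h import *
T=cam("top");S=cam("side")
t=lambda u,v:(325+(u+.5)/6-.5,255+(v+.5)/6-.5)
s=lambda u,v:(275+(u-370+.5)/5-.5,230+(v+.5)/5-.5)
def onx(c,p,x):
    o,d=ray(c,*p);return o+d*(x-o[0])/d[0]
for n,a,b in [("lip n",(215,183),(570,243)),("lip f",(215,118),(625,228)),("bar n",(258,196),(562,114)),("bar f",(258,84),(648,92)),("bar m",(258,140),(605,104)),("legs near pt",(150,193),(483,92))]:
    p,e=tri(T,t(*a),S,s(*b));print(n,np.round(p,4),round(e,4))
for n,b,x in [("ledge n",(590,290),.4734),("ledge f",(642,270),.4955),("ledgeroot n",(565,268),.4734),("ledgeroot f",(622,250),.4955),("lip n",(570,243),.4734),("lip f",(625,228),.4955)]:
    print(n,onx(S,s(*b),x).round(4))
for u in (215,249,264): print(u,onz(T,*t(u,150),.0864)[1].round(4),onz(T,*t(u,150),.0705)[1].round(4))
for n,X in [("lever grip line",0)]: pass
E
```

```text
lip n [ 0.475  -0.0868  0.0809] 0.0024
lip f [ 0.4965 -0.0875  0.0805] 0.0041
bar n [ 0.4683 -0.0966  0.135 ] 0.0014
bar f [ 0.5026 -0.0971  0.1344] 0.0017
bar m [ 0.4854 -0.0968  0.1343] 0.0013
legs near pt [ 0.4647 -0.0613  0.1327] 0.0095
ledge n [ 0.4734 -0.1035  0.0703]
ledge f [ 0.4955 -0.1029  0.0709]
ledgeroot n [ 0.4734 -0.0877  0.0722]
ledgeroot f [ 0.4955 -0.0905  0.0737]
lip n [ 0.4734 -0.0916  0.0835]
lip f [ 0.4955 -0.0928  0.0832]
215 -0.086 -0.0869
249 -0.0968 -0.0979
264 -0.1016 -0.1027
```

drive_tool --moves '[[[0,0,0],[0.06,-0.001,0],0.06],[[0,0,0],[0.06,-0.001,0],0.06],[[0,0,0],[0.06,-0.001,0],0.06],[[0,0,0],[0.023,-0.001,0],0.06],[[0,0,0],[0,0,0.05],0.06]]'

```text
time: 6.18
eef_pos: [0.4841, -0.0689, 0.1933]
tcp_rot: [0.711, 0.704, 0.001, 0.002]
contact_force: [0.1, -1.5, -1.2]
opening: 0.705
finger_force: 0.0
```

drive_tool --moves '[[[0,0,0],[0,0,0.03],0.06],[[0,0,0],[0,0,0.015],0.06],[[0,0,0],[0,0,0],0.06]]'

```text
time: 6.55
eef_pos: [0.4814, -0.07, 0.1451]
tcp_rot: [0.712, 0.702, -0.001, -0.002]
contact_force: [-1.1, 0.0, 0.6]
opening: 0.706
finger_force: 0.0
```

```bash
python3 - <<'E'
from h import *
b=cam("side");save(b,"pics/side3.png",(240,170,400,310),5)
E
python3 st.py
```

```text
[ 0.4826 -0.0704  0.1468] x yaw 89.24 z [-0.002  0.001 -1.   ] q6 [-0.35 -0.02  2.11  0.    1.05 -0.34] [-0.25 -0.34  0.03]
```

View pics/side3.png

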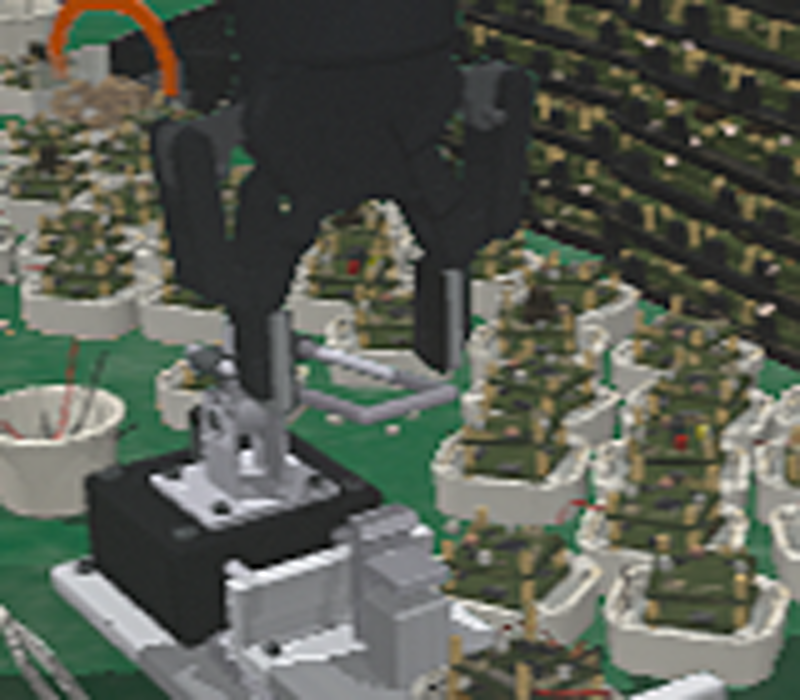

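Both fingers straddle the legs. The near tip is at (285,405), just below the leg. I'll go about 10 mm lower and close.

drive_tool --moves '[[[0,0,0],[-0.001,0.002,0.01],0.06],[[0,0,0],[0,0,0],0.036],[[0,0,0],[0,0,0],0.036],[[0,0,0],[0,0,0],0.036]]' --grip_force 30

```text
time: 7.1
eef_pos: [0.485, -0.0716, 0.1377]
tcp_rot: [0.712, 0.702, 0.0, 0.0]
contact_force: [0.5, -1.8, -1.2]
opening: 0.451
finger_force: 30.2
```

```bash
python3 st.py; python3 - <<'E'
from h import *
b=cam("side");save(b,"pics/side4.png",(240,170,400,310),5)
E
```

```text
[ 0.485  -0.0716  0.1377] x yaw 89.25 z [ 0.001 -0.    -1.   ] q6 [-0.35  0.    2.11 -0.    1.03 -0.34] [ 0.47 -1.81 -1.19]
```

View pics/side4.png

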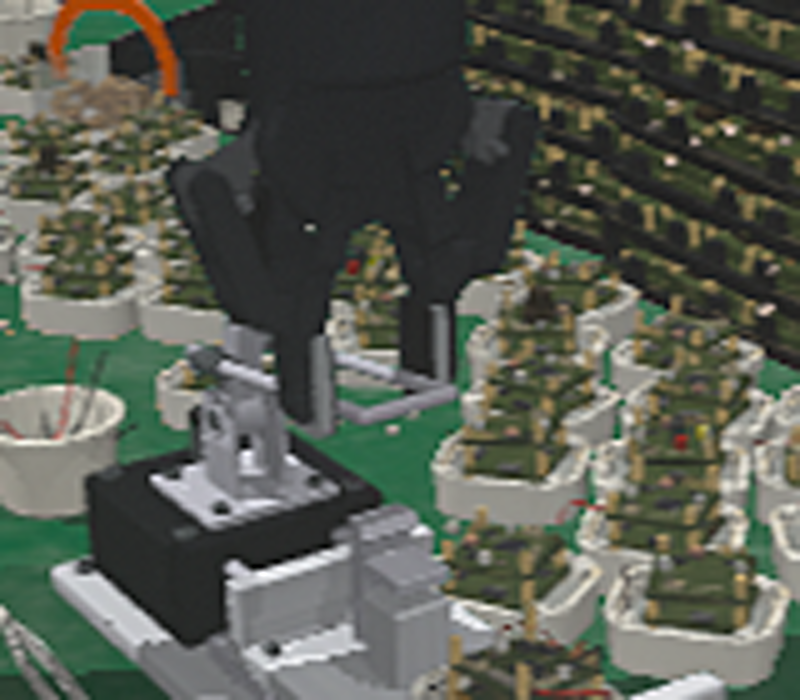

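The loop is gripped across both legs at 38.5 mm opening. I'll swing it down with the tool turning along with it.

drive_tool --moves '[[[0,0.08,0],[-0.0004,0,0.008],0.036],[[0,0.08,0],[-0.001,0,0.008],0.036],[[0,0.08,0],[-0.0017,0,0.0078],0.036],[[0,0.08,0],[-0.0023,0,0.0077],0.036],[[0,0.08,0],[-0.0029,0,0.0075],0.036]]'

```text
time: 7.78
eef_pos: [0.4851, -0.0731, 0.0976]
tcp_rot: [0.697, 0.688, 0.143, -0.141]
contact_force: [-0.5, 1.7, -0.2]
opening: 0.451
finger_force: 30.3
```

drive_tool --moves '[[[0,0,0],[0,0,0],0.036]]'

```text
time: 7.9
eef_pos: [0.4848, -0.0734, 0.0968]
tcp_rot: [0.698, 0.688, 0.142, -0.14]
contact_force: [0.9, 1.6, 0.1]
opening: 0.453
finger_force: 30.4
```

```bash
cat >> st.py <<'E'
th=np.arctan2(r[2,0],r[1,0]);p=s["eef_pos"]
print("tilt",th.round(3),"bar y,z if rigid",(p[1]-.026*np.cos(th)+.003*np.sin(th)).round(4),(p[2]-.026*np.sin(th)-.003*np.cos(th)).round(4),"F tool",(r.T@s["contact_force"]).round(1),"tq",np.round(s["wrist_torque"],2))
E
python3 st.py; python3 - <<'E'
from h import *
b=cam("side");save(b,"pics/side5.png",(240,170,400,310),5)
E
```

```text
[ 0.4848 -0.0734  0.0968] x yaw 89.11 z [ 0.005  0.391 -0.92 ] q6 [-0.53  0.14  2.09  0.38  1.14 -0.71] [0.89 1.61 0.15]
tilt 0.402 bar y,z if rigid -0.0962 0.0839 F tool [1.6 0.9 0.5] tq [ 0.11 -0.2  -0.06]
```

View pics/side5.png

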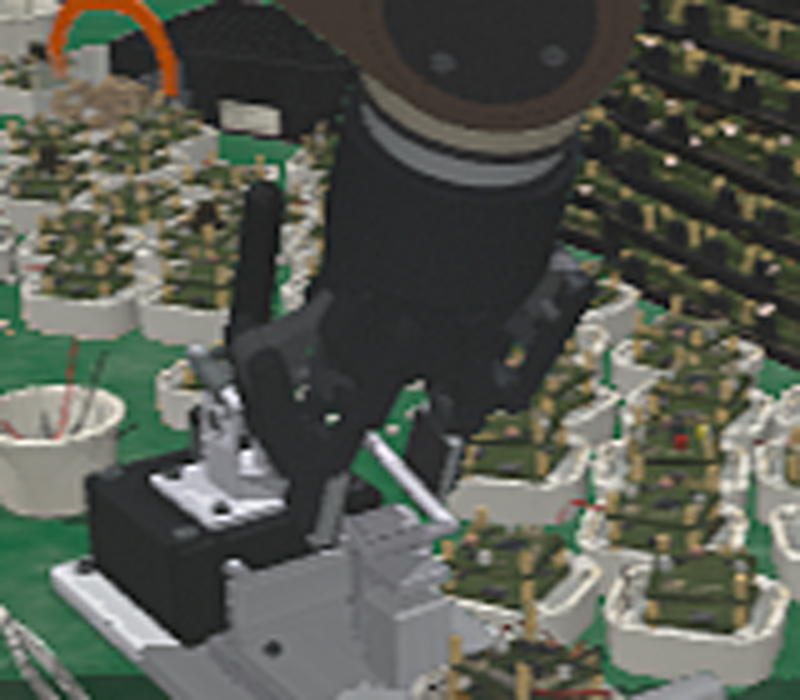

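The far leg runs (370,435)→(455,522), and the bar seems to cross in front of the lip, about over the ledge. I'll check by projecting the expected bar ends.

```bash
python3 - <<'E'
from h import *
S=cam("side")
for X in [(.5025,-.0962,.0839),(.4685,-.0962,.0839),(.4955,-.0875,.0835),(.4734,-.0875,.0835),(.4955,-.103,.0705),(.4734,-.103,.0705)]:
    u,v=proj(S,X);print(X,round((u-240+.5)*5-.5),round((v-170+.5)*5-.5))
E
```

```text
(0.5025, -0.0962, 0.0839) 452 524
(0.4685, -0.0962, 0.0839) 370 551
(0.4955, -0.0875, 0.0835) 422 522
(0.4734, -0.0875, 0.0835) 369 539
(0.4955, -0.103, 0.0705) 447 571
(0.4734, -0.103, 0.0705) 394 589
```

The projection matches, so the bar is over the ledge about 10 mm above it. Now I'll feel down.

drive_tool --moves '[[[0,0.017,0],[-0.0006,0,0.0015],0.036],[[0,0.017,0],[-0.0006,0,0.0015],0.036],[[0,0.017,0],[-0.0006,0,0.0015],0.036],[[0,0,0],[0,0,0],0.036]]'

```text
time: 8.5
eef_pos: [0.4849, -0.073, 0.0923]
tcp_rot: [0.694, 0.684, 0.16, -0.157]
contact_force: [0.9, 1.8, -0.0]
opening: 0.45
finger_force: 30.4
```

```bash
python3 st.py
```

```text
[ 0.4849 -0.073   0.0923] x yaw 89.22 z [ 0.006  0.437 -0.899] q6 [-0.54  0.16  2.09  0.42  1.17 -0.75] [ 0.9   1.84 -0.  ]
tilt 0.452 bar y,z if rigid -0.0951 0.0782 F tool [1.7 0.9 0.8] tq [ 0.13 -0.18 -0.17]
```

Free so far; 1 mm steps from here.

drive_tool --moves '[[[0,0.0085,0],[-0.0004,0,0.0008],0.036],[[0,0.0085,0],[-0.0004,0,0.0008],0.036],[[0,0,0],[0,0,0],0.036]]'

```text
time: 8.88
eef_pos: [0.4849, -0.0731, 0.0907]
tcp_rot: [0.692, 0.683, 0.165, -0.163]
contact_force: [1.3, 3.3, 1.1]
opening: 0.448
finger_force: 30.5
```

drive_tool --moves '[[[0,0.0085,0],[-0.0004,0,0.0008],0.036],[[0,0,0],[0,0,0],0.036]]'

```text
time: 9.12
eef_pos: [0.485, -0.0731, 0.0905]
tcp_rot: [0.691, 0.683, 0.168, -0.166]
contact_force: [-0.4, 2.6, 6.2]
opening: 0.45
finger_force: 30.8
```

drive_tool --moves '[[[0,0.0085,0],[-0.0004,0,0.0008],0.036],[[0,0,0],[0,0,0],0.036]]'

```text
time: 9.38
eef_pos: [0.485, -0.0732, 0.0904]
tcp_rot: [0.69, 0.682, 0.171, -0.17]
contact_force: [-2.1, 2.4, 9.4]
opening: 0.447
finger_force: 31.1
```

```bash
python3 st.py
```

```text
[ 0.485  -0.0732  0.0904] x yaw 89.32 z [ 0.005  0.468 -0.884] q6 [-0.56  0.18  2.08  0.45  1.19 -0.78] [-2.1   2.39  9.41]
tilt 0.487 bar y,z if rigid -0.0947 0.0756 F tool [ 6.5 -2.1 -7.2] tq [0.8  0.29 0.07]
```

Ledge felt at about 9 N. I'll ease off slightly and draw back.

drive_tool --moves '[[[0,0,0],[0.0004,0,-0.0007],0.036],[[0,0,0],[0.0018,0,0.0009],0.036],[[0,0,0],[0.0018,0,0.0009],0.036],[[0,0,0],[0.0018,0,0.0009],0.036],[[0,0,0],[0,0,0],0.036]]'

```text
time: 10.0
eef_pos: [0.4856, -0.0712, 0.0905]
tcp_rot: [0.691, 0.684, 0.168, -0.164]
contact_force: [-3.6, -9.9, 5.5]
opening: 0.449
finger_force: 31.1
```

```bash
python3 st.py
```

```text
[ 0.4856 -0.0712  0.0905] x yaw 89.46 z [ 0.007  0.457 -0.889] q6 [-0.55  0.17  2.09  0.44  1.17 -0.77] [-3.61 -9.87  5.54]
tilt 0.475 bar y,z if rigid -0.093 0.076 F tool [-6.3 -3.5 -9.5] tq [-1.2   0.37  0.3 ]
```

```bash
python3 - <<'E'
from h import *
S=cam("side");T=cam("top")
B=cv2.resize(np.ascontiguousarray(S["image"][225:300,278:343,::-1]),None,fx=8,fy=8,interpolation=cv2.INTER_CUBIC)
g=np.clip((B.astype(float)-40)*1.35,0,255).astype(np.uint8)
A=cv2.resize(np.ascontiguousarray(T["image"][245:315,320:390,::-1]),None,fx=3.9,fy=3.9,interpolation=cv2.INTER_CUBIC)
im=np.zeros((600,800,3),np.uint8);im[:,:520]=g;im[:A.shape[0],525:525+A.shape[1]]=A[:, :275];cv2.imwrite("pics/last.png",im)
for n,X in [("far rest",(.5025,-.093,.076)),("near",(.4685,-.093,.076)),("groove far",(.5025,-.082,.0755)),("grn",(.4685,-.082,.0755)),("ledge far",(.4955,-.103,.0705)),("ledge near",(.4734,-.103,.0705)),("lipf",(.4955,-.0875,.0835)),("lipn",(.4734,-.0875,.0835))]:
    u,v=proj(S,X);print(n,round((u-278+.5)*8),round((v-225+.5)*8))
E
python3 st.py
```

```text
far rest 412 427
near 282 469
groove far 385 411
grn 255 453
ledge far 412 475
ledge near 327 503
lipf 371 396
lipn 287 423
[ 0.4856 -0.0712  0.0905] x yaw 89.45 z [ 0.007  0.457 -0.889] q6 [-0.55  0.17  2.09  0.44  1.17 -0.77] [-2.59 -9.5   5.38]
tilt 0.475 bar y,z if rigid -0.093 0.076 F tool [-6.  -2.5 -9.1] tq [-1.19  0.39  0.33]
```

View pics/last.png

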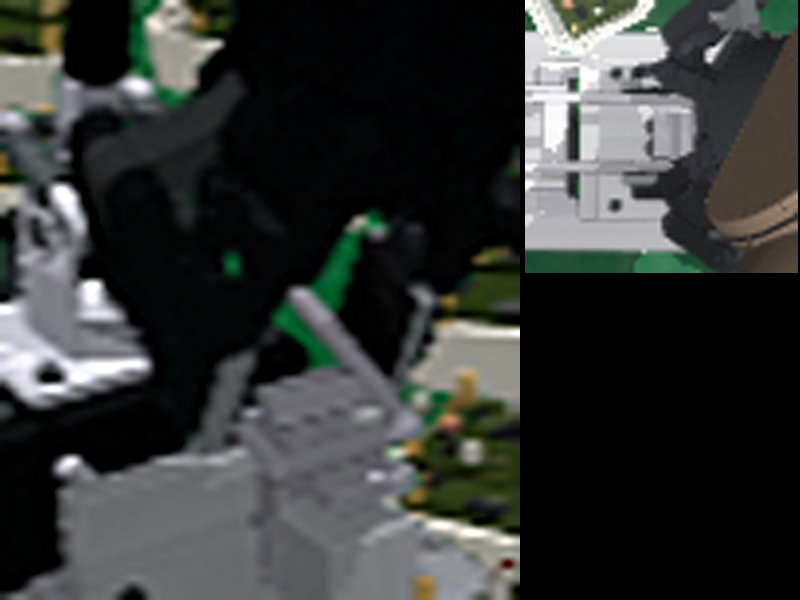

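drive_tool --moves '[[[0,0,0],[-0.0018,0,-0.0009],0.036],[[0,0,0],[-0.0036,0,-0.0019],0.036],[[0,0,0],[0,0,0],0.036]]'

```text
time: 10.48
eef_pos: [0.485, -0.0721, 0.0904]
tcp_rot: [0.691, 0.681, 0.172, -0.17]
contact_force: [0.1, 3.8, 6.6]
opening: 0.453
finger_force: 30.8
```

```bash
python3 st.py; python3 - <<'E'
from h import *
T=cam("top");S=cam("side")
# front wall near top corner, from m2 (top) and last (side)
t=lambda u,v:(325+(u+.5)/6-.5,255+(v+.5)/6-.5)
s=lambda u,v:(278+(u+.5)/8-.5,225+(v+.5)/8-.5)
print(tri(T,t(85,275),S,s(70,465)),tri(T,t(55,275),S,s(70,465)))
E
```

```text
[ 0.485  -0.0721  0.0904] x yaw 89.23 z [ 0.006  0.47  -0.883] q6 [-0.56  0.18  2.08  0.45  1.19 -0.78] [0.11 3.78 6.65]
tilt 0.489 bar y,z if rigid -0.0936 0.0756 F tool [ 6.5  0.1 -4.1] tq [ 0.86 -0.14 -0.11]
(array([ 0.44397773, -0.04410442,  0.06429979]), np.float64(0.002063035801279082)) (array([ 0.44603166, -0.03539326,  0.05984578]), np.float64(0.0023587575891918632))
```

drive_tool --moves '[[[0,0,0],[0.0004,0,-0.0008],0.036],[[0,0,0],[0.0035,0,0.0018],0.036],[[0,0,0],[0.0035,0,0.0018],0.036],[[0,0,0],[0,0,0],0.036]]'

```text
time: 11.08
eef_pos: [0.4854, -0.0685, 0.0905]
tcp_rot: [0.691, 0.683, 0.168, -0.165]
contact_force: [-0.7, -8.1, 2.1]
opening: 0.443
finger_force: 30.9
```

```bash
python3 st.py
```

```text
[ 0.4854 -0.0685  0.0905] x yaw 89.37 z [ 0.007  0.458 -0.889] q6 [-0.54  0.17  2.09  0.44  1.17 -0.77] [-0.73 -8.13  2.07]
tilt 0.476 bar y,z if rigid -0.0902 0.0759 F tool [-6.3 -0.6 -5.6] tq [-1.21  0.14  0.12]
```

It slid on under lower load, so that was only friction. Continuing.

drive_tool --moves '[[[0,0,0],[0.0018,0,0.0009],0.036],[[0,0,0],[0.0018,0,0.0009],0.036],[[0,0,0],[0,0,0],0.036]]'

```text
time: 11.45
eef_pos: [0.4853, -0.0646, 0.0903]
tcp_rot: [0.691, 0.683, 0.168, -0.165]
contact_force: [-0.5, -8.6, 1.1]
opening: 0.447
finger_force: 30.9
```

drive_tool --moves '[[[0,0,0],[0.0018,0,0.0009],0.036],[[0,0,0],[0.0009,0,0.0005],0.036],[[0,0,0],[0,0,0],0.036]]'

```text
time: 11.82
eef_pos: [0.4854, -0.0621, 0.0901]
tcp_rot: [0.691, 0.683, 0.168, -0.164]
contact_force: [-1.0, -10.6, -0.1]
opening: 0.455
finger_force: 30.9
```

```bash
python3 st.py
```

```text
[ 0.4854 -0.0621  0.0901] x yaw 89.35 z [ 0.007  0.456 -0.89 ] q6 [-0.53  0.17  2.09  0.45  1.17 -0.76] [ -1.05 -10.64  -0.12]
tilt 0.474 bar y,z if rigid -0.0838 0.0755 F tool [-9.5 -0.9 -4.8] tq [-1.77  0.12  0.05]
```

drive_tool --moves '[[[0,0,0],[0.0009,0,0.0005],0.036],[[0,0,0],[0,0,0],0.036]]'

```text
time: 12.08
eef_pos: [0.4854, -0.062, 0.0901]
tcp_rot: [0.691, 0.684, 0.167, -0.163]
contact_force: [-2.0, -12.6, 1.2]
opening: 0.449
finger_force: 31.0
```

drive_tool --moves '[[[0,0,0],[0.0009,0,0.0005],0.036],[[0,0,0],[0,0,0],0.036]]'

```text
time: 12.32
eef_pos: [0.4854, -0.0618, 0.09]
tcp_rot: [0.692, 0.684, 0.166, -0.163]
contact_force: [-2.8, -15.0, 0.7]
opening: 0.452
finger_force: 31.1
```

drive_tool --moves '[[[0,0,0],[0.0009,0,0.0005],0.036],[[0,0,0],[0,0,0],0.036]]'

```text
time: 12.58
eef_pos: [0.4855, -0.0614, 0.09]
tcp_rot: [0.692, 0.684, 0.166, -0.162]
contact_force: [-3.0, -17.9, 1.3]
opening: 0.454
finger_force: 31.2
```

```bash
python3 st.py
```

```text
[ 0.4855 -0.0614  0.09  ] x yaw 89.41 z [ 0.008  0.451 -0.892] q6 [-0.53  0.16  2.1   0.44  1.16 -0.75] [ -2.96 -17.89   1.25]
tilt 0.468 bar y,z if rigid -0.0832 0.0756 F tool [-15.4  -2.7  -9.2] tq [-2.75  0.49  0.2 ]
```

The bar is stopped on the post: it no longer advances and the force climbs about 3 N per mm. I'll relax the pull, open and withdraw.

drive_tool --moves '[[[0,0,0],[-0.0027,0,-0.0014],0.036],[[0,0,0],[0,0,0],0.036],[[0,0,0],[0,0,0],0.06],[[0,0,0],[0,0,0],0.06],[[0,0,0],[0,0,0],0.06]]'

```text
time: 13.2
eef_pos: [0.4845, -0.0578, 0.0903]
tcp_rot: [0.691, 0.682, 0.171, -0.169]
contact_force: [-0.7, 0.1, 0.1]
opening: 0.703
finger_force: 0.0
```

```bash
python3 st.py; python3 - <<'E'
from h import *
S=cam("side")
# bright-steel edge profile of far leg: expected far leg ends for 2 hypotheses
for n,X in [("far groove",(.5025,-.0835,.0755)),("far 26 behind",(.503,-.059,.084)),("far 50",(.503,-.036,.092))]: print(n,np.round(proj(S,X),1))
E
```

```text
[ 0.4845 -0.0578  0.0903] x yaw 89.26 z [ 0.005  0.467 -0.884] q6 [-0.53  0.17  2.1   0.45  1.17 -0.76] [-0.67  0.11  0.09]
tilt 0.485 bar y,z if rigid -0.0794 0.0755 F tool [ 0.1 -0.7 -0. ] tq [-0.23  0.    0.  ]
far groove [326.1 276.2]
far 26 behind [318.6 267.1]
far 50 [311.7 258.9]
```

drive_tool --moves '[[[0,0,0],[0,0,-0.03],0.06],[[0,0,0],[0,0,-0.055],0.06],[[0,0,0],[-0.05,0,-0.03],0.0],[[0,0,0],[-0.05,0,0],0.0],[[0,0,0],[0,0,0],0.0]]'

```text
time: 13.88
eef_pos: [0.4824, -0.2021, 0.1442]
tcp_rot: [0.692, 0.68, 0.171, -0.17]
contact_force: [-0.3, 0.8, -0.2]
opening: 0.064
finger_force: 0.0
```

```bash
python3 st.py; python3 - <<'E'
from h import *
T=cam("top");S=cam("side")
for z,y in((.076,-.0835),(.076,-.095)):
  for x in(.4685,.5025): print("bar end",y,x,np.round(proj(T,(x,y,z)),1),np.round(proj(S,(x,y,z)),1))
g=cv2.cvtColor(T["image"],cv2.COLOR_RGB2GRAY)
print(g[262:294,350:374])
# lever grip: dark blob in side image
gs=cv2.cvtColor(S["image"],cv2.COLOR_RGB2GRAY)
for n,y,z in(("1.24",.061,.187),("1.0",.083,.176),("1.5",.035,.192)): print(n,np.round(proj(S,(.486,y,z)),1))
m=(gs<50).astype(np.uint8)
for v in range(200,262,4): print(v,np.flatnonzero(m[v,265:325])+265)
E
```

```text
[ 0.4824 -0.2021  0.1442] x yaw 88.99 z [ 0.005  0.468 -0.884] q6 [-0.75  0.21  1.93  0.36  1.36 -0.87] [-0.29  0.77 -0.16]
tilt 0.487 bar y,z if rigid -0.2237 0.1294 F tool [ 0.6 -0.3  0.5] tq [-0.25 -0.02  0.02]
bar end -0.0835 0.4685 [358.9 288. ] [309.9 281.1]
bar end -0.0835 0.5025 [358.7 270.4] [326.  275.9]
bar end -0.095 0.4685 [364.9 288. ] [313.4 283.6]
bar end -0.095 0.5025 [364.7 270.4] [329.7 278.3]
[[220 219 220 219 218 220 219 220 219 220 220 220 219 219 181 211 215 226
  220 219 219 219 219 219]
 [227 227 227 227 227 227 227 227 227 228 228 228 227 228 194 204 227 228
  227 228 228 229 229 229]
 [222 223 223 224 224 224 224 224 225 225 226 226 225 226 226 226 225 226
  226 226 227 226 227 227]
 [224 223 223 223 223 225 224 224 225 225 225 225 225 225 225 226 226 226
  225 226 225 225 225 226]
 [219 219 219 219 219 220 219 219 219 219 220 221 221 220 221 221 221 222
  222 221 220 221 221 222]
 [222 222 222 223 222 222 222 222 222 222 223 221 222 222 222 222 222 223
  224 224 223 224 223 223]
 [221 221 221 222 222 222 222 222 222 223 223 222 222 222 222 222 223 222
  22
[... 2285 characters left out ...]
1 221 221 222 221 221 221 221 222
  222 221 222 221 221 221]
 [183 220 221 221 222 223 221 222 223 223 222 222 223 222 223 222 223 222
  222 223 224 223 223 223]
 [184 221 223 223 223 222 223 223 223 223 223 223 224 223 224 223 224 224
  225 224 225 225 224 224]]
1.24 [275.4 199.4]
1.0 [270.5 202.3]
1.5 [281.8 199.9]
200 [280 281 282 283]
204 [278 279 280 281 282 283 284 317]
208 [274 279 280 281 282 283 284 285]
212 [275 279 280 281 282 283 284 285 308 309 310]
216 [280 281 282 283 284 285 286 287]
220 [280 281 282 283 284 285 286]
224 [281 282 283 284 285 286 287 288]
228 [282 283 284 285 286 287 288 289]
232 []
236 []
240 []
244 []
248 []
252 [278]
256 []
260 [276 277 298 299 300 301 302]
```

The bar ends appear at top column ≈359, with the ledge end at 369. That puts the bar about 20–21 mm behind the ledge end, so it sits in the groove under the lip. The lever grip top fits angle ≈1.5. Next I'll plan the push path.

drive_tool --moves '[[[0,0,0],[0.058,0.0005,0.0133],0.0],[[0,0,0],[0.058,0.0005,0.0133],0.0],[[0,0,0],[0.058,0.0005,0.0133],0.0],[[0,0,0],[0,0,0],0.0]]'

```text
time: 14.48
eef_pos: [0.4863, -0.0233, 0.1933]
tcp_rot: [0.688, 0.685, 0.171, -0.168]
contact_force: [0.0, -0.3, -0.6]
opening: -0.004
finger_force: 0.0
```

```bash
python3 st.py; python3 - <<'E'
from h import *
s=ctrl.get_state();th=.487;xt=np.array([np.cos(th),np.sin(th)]);zt=np.array([np.sin(th),-np.cos(th)])
cur=s["eef_pos"][1:3]
for a in [1.6,1.5,1.4,1.3,1.2,1.1,1,.9,.8,.7,.6,.5,.4,.3,.2,.1]:
    n=np.array([-np.sin(a),np.cos(a)]);C=np.array([.028,.09])+.078*np.array([np.cos(a),np.sin(a)])+.008*n
    sg=1 if -xt@n>0 else -1
    tcp=C-.017*zt-sg*.011*xt
    d=tcp-cur;print(a,tcp.round(4),"x %.4f z %.4f"%(d@xt,d@zt));cur=tcp
E
```

```text
[ 0.4863 -0.0233  0.1933] x yaw 89.76 z [ 0.005  0.466 -0.885] q6 [-0.47 -0.01  2.07  0.44  1.34 -0.62] [ 0.04 -0.26 -0.6 ]
tilt 0.485 bar y,z if rigid -0.0449 0.1786 F tool [-0.5  0.   0.4] tq [-0.26 -0.03 -0.03]
1.6 [0.     0.1776] x 0.0133 z 0.0248
1.5 [0.0079 0.1782] x 0.0072 z 0.0031
1.4 [0.0157 0.1781] x 0.0069 z 0.0038
1.3 [0.0235 0.1772] x 0.0064 z 0.0045
1.2 [0.0311 0.1755] x 0.0060 z 0.0051
1.1 [0.0386 0.173 ] x 0.0054 z 0.0057
1 [0.0457 0.1698] x 0.0048 z 0.0062
0.9 [0.0525 0.1659] x 0.0042 z 0.0066
0.8 [0.0589 0.1614] x 0.0035 z 0.0070
0.7 [0.0648 0.1562] x 0.0028 z 0.0073
0.6 [0.0702 0.1505] x 0.0021 z 0.0076
0.5 [0.0749 0.1443] x 0.0013 z 0.0077
0.4 [0.0985 0.1479] x 0.0225 z 0.0078
0.3 [0.1019 0.1409] x -0.0003 z 0.0078
0.2 [0.1046 0.1335] x -0.0011 z 0.0078
0.1 [0.1066 0.1259] x -0.0018 z 0.0076
```

drive_tool --moves '[[[0,0,0],[0.0133,0,0.0248],0.0],[[0,0,0],[0.0072,0,0.0031],0.0],[[0,0,0],[0.0069,0,0.0038],0.0],[[0,0,0],[0.0064,0,0.0045],0.0],[[0,0,0],[0.006,0,0.0051],0.0]]'

```text
time: 15.1
eef_pos: [0.4881, 0.0254, 0.1747]
tcp_rot: [0.691, 0.682, 0.17, -0.167]
contact_force: [-2.6, -5.2, 3.9]
opening: 0.001
finger_force: 3.2
```

```bash
python3 st.py
```

```text
[0.4881 0.0254 0.1747] x yaw 89.3 z [ 0.007  0.463 -0.886] q6 [-0.37 -0.01  2.1   0.47  1.27 -0.55] [-2.61 -5.16  3.88]
tilt 0.482 bar y,z if rigid 0.0037 0.16 F tool [-2.8 -2.5 -5.8] tq [-0.69  0.42  0.2 ]
```

Contact with the lever; continue along the arc.

drive_tool --moves '[[[0,0,0],[0.0054,0,0.0057],0.0],[[0,0,0],[0.0048,0,0.0062],0.0],[[0,0,0],[0.006,0,0.0066],0.0],[[0,0,0],[0.0055,0,0.007],0.0],[[0,0,0],[0.0048,0,0.0073],0.0]]'

```text
time: 15.72
eef_pos: [0.4891, 0.0635, 0.1574]
tcp_rot: [0.691, 0.682, 0.17, -0.166]
contact_force: [-1.0, -5.5, 2.1]
opening: -0.001
finger_force: 2.5
```

```bash
python3 st.py
```

```text
[0.4891 0.0635 0.1574] x yaw 89.29 z [ 0.009  0.462 -0.887] q6 [-0.3   0.01  2.12  0.5   1.2  -0.51] [-0.97 -5.49  2.12]
tilt 0.48 bar y,z if rigid 0.0418 0.1427 F tool [-3.9 -0.9 -4.4] tq [-0.94  0.05  0.06]
```

drive_tool --moves '[[[0,0,0],[0.004,0,0.0076],0.0],[[0,0,0],[0.003,0,0.0077],0.0],[[0,0,0],[0.0015,0,0.0078],0.0],[[0,0,0],[0,0,0.0078],0.0],[[0,0,0],[-0.001,0,0.0078],0.0]]'

```text
time: 16.35
eef_pos: [0.4879, 0.0907, 0.1254]
tcp_rot: [0.691, 0.682, 0.171, -0.169]
contact_force: [0.1, 0.1, -0.2]
opening: 0.0
finger_force: 0.0
```

```bash
python3 st.py
```

```text
[0.4879 0.0907 0.1254] x yaw 89.24 z [ 0.005  0.467 -0.884] q6 [-0.25  0.06  2.14  0.53  1.13 -0.51] [ 0.14  0.12 -0.16]
tilt 0.486 bar y,z if rigid 0.0691 0.1106 F tool [0.  0.1 0.2] tq [-0.21 -0.01 -0.02]
```

Force dropped to zero, so it snapped. I'll press lightly from above to confirm it is fully shut.

drive_tool --moves '[[[0,0,0],[-0.002,0,0.0035],0.0],[[0,0,0],[-0.001,0,0.0018],0.0],[[0,0,0],[-0.001,0,0.0018],0.0],[[0,0,0],[-0.001,0,0.0018],0.0]]'

```text
time: 16.85
eef_pos: [0.4887, 0.0898, 0.1168]
tcp_rot: [0.691, 0.682, 0.171, -0.169]
contact_force: [-2.3, -1.4, 7.7]
opening: 0.005
finger_force: 4.0
```

```bash
python3 st.py
```

```text
[0.4887 0.0898 0.1168] x yaw 89.27 z [ 0.006  0.467 -0.884] q6 [-0.25  0.07  2.14  0.53  1.11 -0.52] [-2.27 -1.37  7.7 ]
tilt 0.486 bar y,z if rigid 0.0682 0.102 F tool [ 2.4 -2.2 -7.5] tq [0.18 0.38 0.17]
```

drive_tool --moves '[[[0,0,0],[-0.001,0,0.0018],0.0],[[0,0,0],[0.01,0,-0.02],0.0],[[0,0,0],[0.02,0,-0.05],0.0],[[0,0,0],[0.02,0,-0.05],0.0],[[0,0,0],[0,0,0],0.0]]'

```text
time: 17.48
eef_pos: [0.4911, 0.077, 0.249]
tcp_rot: [0.69, 0.683, 0.174, -0.164]
contact_force: [0.5, 0.3, -0.2]
opening: -0.003
finger_force: 0.0
```

```bash
python3 st.py; python3 - <<'E'
from h import *
T=cam("top");S=cam("side")
gt=cv2.cvtColor(T["image"],cv2.COLOR_RGB2GRAY).astype(int);gs=cv2.cvtColor(S["image"],cv2.COLOR_RGB2GRAY).astype(int)
print("side: handle shut axis pts",[np.round(proj(S,(.486,.028+r,.09)),1).tolist() for r in(.045,.072,.1)])
for v in range(232,260,3): print(v,np.flatnonzero(gs[v,250:290]<50)+250)
# carriage: col of the ledge end / bar, top rows
u,v=proj(T,(.4685,-.080,.076));v=int(round(v));print("top bar row",v);print(gt[v-4:v+3,348:374])
print(gt[275:279,348:374])
E
```

```text
[0.4911 0.077  0.249 ] x yaw 89.55 z [ 0.016  0.464 -0.886] q6 [-0.27 -0.11  2.05  0.48  1.35 -0.4 ] [ 0.46  0.28 -0.2 ]
tilt 0.482 bar y,z if rigid 0.0554 0.2343 F tool [0.2 0.5 0.3] tq [-0.26  0.   -0.04]
side: handle shut axis pts [[275.9, 244.3], [269.7, 240.3], [263.6, 236.4]]
232 []
235 [264 265 266 267 268 269 270]
238 [264 265 266 267 268 269 270 271 272 273 274]
241 [267 268 269 270 271 272 274 278]
244 [271 272 273 274 275 283]
247 [275]
250 []
253 [279]
256 []
259 [288 289]
top bar row 288
[[119 118 118 120 120 118 119 119 119 118 121 120 119 119 119 119 120  98
   80  79  79  82  81  85 112 112]
 [117 118 118 119 119 118 119 118 118 120 119 119 119 121 120 120 119  81
   80  81  81  81  80  93 117 107]
 [117 117 118 119 117 118 118 118 119 119 119 119 119 119 120 121  86  80
   80  80  80  79  76 104 117 106]
 [117 116 117 118 117 119 119 118 120 118 119 118 119 118 119 110  83  81
   80  81  80  81  78 110 118 107]
 [115 117 116 117 117 116 118 118 119 119 118 119 117 119 109  74  80  79
   81  80  79  81  86 112 111 105]
 [114 113 115 116 117 116 116 117 118 118 118 119 118 119  89  80  81  79
   81  79  80  79  95 115 105 106]
 [113 114 113 115 115 116 117 116 116 117 118 119 119  97  79  79  81  80
   82  82  78  76 105 119 105 105]]
[[119 119 119 119 118 118 117 118 118 119 118 117 116 117 118 117 116 115
  116 115 115 116  79  81  80  78]
 [121 119 120 121 120 117 119 119 118 118 117 119 119 118 118 117 117 117
  115 116 116 105  67  79  80  81]
 [120 120 120 119 120 120 120 119 120 118 118 119 118 119 119 117 118 118
  119 116 117  87  81  80  80  91]
 [121 121 118 118 121 119 119 119 119 119 119 117 120 118 118 117 118 117
  117 117 108  80  81  80  81 103]]
```

```bash
python3 - <<'E'
from h import *
S=cam("side");a=cv2.imread("pics/side0.png");b=np.ascontiguousarray(S["image"][:,:,::-1])
k=4;big=lambda i:cv2.resize(i,None,fx=k,fy=k,interpolation=cv2.INTER_CUBIC)
t=big(a[308:352,350:396]);B=big(b)
r=cv2.matchTemplate(B[280*k:370*k,310*k:420*k],t,cv2.TM_CCOEFF_NORMED);_,m,_,l=cv2.minMaxLoc(r)
print(m,"shift px",(l[0]/k+310-350,l[1]/k+280-308))
p0=np.array(proj(S,(.483,-.2405,.06)))
for d in(.016,.018,.020,.022,.024,.03):print(d,(np.array(proj(S,(.483,-.2405+d,.06)))-p0).round(2))
E
```

```text
0.8527240753173828 shift px (-8.75, -6.25)
0.016 [-6.73 -4.66]
0.018 [-7.55 -5.23]
0.02 [-8.37 -5.8 ]
0.022 [-9.19 -6.36]
0.024 [-10.    -6.93]
0.03 [-12.41  -8.6 ]
```

```bash
python3 -c "
from plant import ctrl
print(ctrl.sign_off())"
```

```text
the job is handed in; nothing more can be done
None
```

I handed the job in at about 17.5 s of the 72 s: the carriage is home, the loop is hooked under the keeper's lip, the lever is shut and the arm is clear; sign-off gave no verdict, and I did not measure the bystanders again at the end.

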